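# Strip a bent-lamination press and rack the cured bow blanks

## Task

The glue in the bent-lamination press has cured and the clamps are off: take the stack apart from the top down. Put the upper form into the shorter cork-lined tray and the middle form into the longer one, and lay the short bow blank on the shorter slatted drying rack and the long one on the longer, every piece set down gently the same way up as it came off, flat on its bed inside the four corner stops. The lower form stays on the table.

Things in the scene. Friction and masses are not known exactly. Their poses are not given: they have to be found in the camera images.
- upper_form: Top of the stack: upper press form, a plywood block with flat top and hollow underside, 100 long (its x), 40 wide (y), 38 high. Origin at the centre, level with its two feet; top at z = 38, underside at mid-length at z = 5. Grip across the 40 mm width, near the top: in the stack the blank below stands out 3 mm beyond it on either side. 0.14 kg.
- short_blank: Second from the top: short bent lamination, a dark wooden bow 144 long (x), 46 wide (y), 8 thick, arched upward. Origin at the centre, level with its two end edges; at mid-length its outside is at z = 20, its inside at z = 12. Grip across the 46 mm width at mid-length; it overhangs the form below by 3 mm on either side, so fingertips may reach below it. 0.06 kg.
- middle_form: Third from the top: middle press form, an arched plywood block, round on top, hollow underneath, 164 long (x), 40 wide (y), 48 high. Origin at the centre, level with its two feet; at mid-length its top is at z = 48, its underside at z = 19. Grip across the 40 mm width near the top; in the stack the blank below stands out 3 mm beyond it on either side. 0.22 kg.
- long_blank: Fourth from the top: long bent lamination, a dark wooden bow 200 long (x), 46 wide (y), 8 thick, arched upward. Origin at the centre, level with its two end edges; at mid-length its outside is at z = 41, its inside at z = 33. Grip across the 46 mm width at mid-length; it overhangs the form below by 3 mm on either side, so fingertips may reach below it. 0.09 kg.
- lower_form: Bottom of the stack, stays: lower press form, 180 long (x), 40 wide, round on top, on a light wooden foot board 230 x 84 x 12 fixed to the table. Origin at the centre of the underside; crown of the form at z = 67, top of the whole stack at z = 147. The four parts on it lie with their x along its x.
- short_tray: Tray of the upper form: the shorter of the two solid plywood trays lined with brown cork, fixed to the table. Outside 142 (x) x 74 (y); four L-shaped wooden corner stops bound a cork bed 114 x 54. Origin at the centre of the underside; cork at z = 14, stops' tops at z = 22. Its long sides are open in the middle.
- long_tray: Tray of the middle form: the longer of the two cork-lined plywood trays, fixed to the table. Outside 206 (x) x 74 (y), bed 178 x 54 between four corner stops. Origin at the centre of the underside; cork at z = 14, stops' tops at z = 22. Its long sides are open in the middle.
- short_rack: Drying rack of the short blank: the shorter of the two slatted racks (light slats with gaps, across two bearers), fixed to the table. Outside 189 (x) x 80 (y); four L-shaped corner stops bound a bed 161 x 60. Origin at the centre of the underside; slats' tops at z = 22, stops' tops at z = 32.
- long_rack: Drying rack of the long blank: the longer of the two slatted racks, fixed to the table. Outside 245 (x) x 80 (y), bed 217 x 60 between four corner stops. Origin at the centre of the underside; slats' tops at z = 22, stops' tops at z = 32.

How it is judged:
On the way, in this order (a step that is already met when the one before it is completed fails the run):
1. the upper form lies seated in its tray (horizontal distance between upper_form and short_tray below 0.012 m and angle between the x axis of upper_form and the x axis of short_tray, either way round below 0.15 rad and z of upper_form in the frame of short_tray between 0.01 and 0.018 m and angle between upper_form's own z axis and vertical below 0.06 rad), for 0.2 s.
2. the short blank lies seated in its rack (horizontal distance between short_blank and short_rack below 0.012 m and angle between the x axis of short_blank and the x axis of short_rack, either way round below 0.15 rad and z of short_blank in the frame of short_rack between 0.018 and 0.026 m and angle between short_blank's own z axis and vertical below 0.06 rad), for 0.2 s.
3. the middle form lies seated in its tray (horizontal distance between middle_form and long_tray below 0.012 m and angle between the x axis of middle_form and the x axis of long_tray, either way round below 0.15 rad and z of middle_form in the frame of long_tray between 0.01 and 0.018 m and angle between middle_form's own z axis and vertical below 0.06 rad), for 0.2 s.
4. the long blank lies seated in its rack (horizontal distance between long_blank and long_rack below 0.012 m and angle between the x axis of long_blank and the x axis of long_rack, either way round below 0.15 rad and z of long_blank in the frame of long_rack between 0.018 and 0.026 m and angle between long_blank's own z axis and vertical below 0.06 rad), for 0.2 s.
At the end, for the whole second after the job is handed in: The upper form rests in the short tray, the short blank on the short rack, the middle form in the long tray and the long blank on the long rack: each centred within 12 mm of its bed's centre, lengthwise within 0.15 rad, resting on the bed (height within 4 mm) upright within 0.06 rad, and at rest (all of step 1 and all of step 2 and all of step 3 and all of step 4 and linear speed of each of upper_form, short_blank, middle_form, long_blank below 0.01 m/s and angular speed of each of upper_form, short_blank, middle_form, long_blank below 0.1 rad/s); the robot touches nothing.
It fails at once if the upper form is dropped (moves at over 0.35 m/s while the fingers do not hold it) (contact force between the fingers and upper_form below 0.05 N and linear speed of upper_form above 0.35 m/s).
It fails at once if the short blank is dropped (moves at over 0.35 m/s while the fingers do not hold it) (contact force between the fingers and short_blank below 0.05 N and linear speed of short_blank above 0.35 m/s).
It fails at once if the middle form is dropped (moves at over 0.35 m/s while the fingers do not hold it) (contact force between the fingers and middle_form below 0.05 N and linear speed of middle_form above 0.35 m/s).
It fails at once if the long blank is dropped (moves at over 0.35 m/s while the fingers do not hold it) (contact force between the fingers and long_blank below 0.05 N and linear speed of long_blank above 0.35 m/s).
It also fails if it takes over 136 s, if anything falls off the work surface, if the arm or the gripper's body presses on something with over 40 N, if the wrist force passes 120 N, or if a joint passes its speed limit or range.

## Robot

A 6-joint arm with a two-finger parallel gripper is mounted at the origin on a cart in front of the work surface, level with it; the furniture and walls round the work are solid. World frame = base frame: x ahead of the robot, y to its left, z up, the work surface at z = 0. Lengths are in m, angles in rad, forces in N, time in s.
With the tool pointing down it reaches from about 0.35 to 0.875 m from the base axis. Payload 15.5 kg.
Tool frame: the origin (TCP) lies midway between the tips of the shut fingers; the grasp point (between the pads) lies 19 mm behind it; z points along the fingers, y is the line along which they close (so a half turn about z gives the same grasp; the last joint's range is limited). The gripper opens to 85 mm and grips with 20 to 120 N. Pads are 22 mm wide; open, the fingers measure 114 mm over their backs; the gripper's body (76 mm by 85 mm) begins 54 mm behind the grasp point. The pads swing forward as they close: fully open they stand 13 mm farther back than shut.
Start: joints at [-1.363, 0.494, 1.345, -0, 1.302, -0.096], TCP at [0.187, -0.596, 0.231] pointing down, gripper open.
Joint ranges: [-2.91, 2.91], [-0.82, 2.16], [0.22, 2.67], [-1.22, 4.37], [0.12, 2.79], [-3.08, 3.08]. Speed limits (rad/s): [1.89, 1.89, 2.57, 3.01, 3.01, 3.01].

## Interface

Orientations are given as a rotation vector (axis times angle).
In Python, from bench import arm gives the robot as it stands. The module is installed in compiled form; this text tells all that it offers.
- The arm moves only by the tool step_arm, never from a script. Its argument "rows" is a list of rows, each a list of 3 entries, a list of its own where there are three numbers: the shift along the world's x, y, z in fractions of the full range, 1 being 80 cm, then the turn, a rotation vector about the world's x, y, z in parts of the range, where 1.0 means 90 degrees, then the opening, from 0 (shut) to 1 (fully open). In form: [[[dx, dy, dz], [ax, ay, az], claw], ...]. A call has 1 to 5 rows; each row is the pose to reach, as a shift and turn from the pose commanded when the call began; what a row does not reach only later rows make up. A row lasts 1/12 s, in which the tool goes at most 41.7 mm and 7.16 degrees, less where a joint would pass 70% of its speed; a pose out of reach is approached as far as the arm can. No shift or turn number may pass 1 either way. A call with a gripper value outside its range is refused whole. The fingers move at their own pace and stop on an object; the grip force is fixed at half the most. Time passes only in rows, so rows that repeat a pose let the fingers close. It gives the time, the measured TCP pose, the force, the opening and the grip force at its end, in the units of the state.
- arm.read_state(): the state, without advancing time (a new reading comes with each control period).
- arm.camera(name): name is "scene" or "top"; returns a dict with "img" (400x640x3 uint8, red, green, blue), "mtx" (3x3 intrinsics, pixels), "k1" (the pictures are not rectified: a ray, as slopes to the right and down, at radius r is drawn at 1 + k1 r^2 times it, then the intrinsics apply), "pose" (4x4, takes a point from camera to world coordinates). Camera axes: x right, y down, z forward; pixel columns grow to the right and rows downward; lengths in m; the calibration is good to about 2 mm. A picture is of the moment at which its call begins. There is no depth.
- arm.hand_in(): hands the job in; it is judged then, once.
The state is a dict: "time_s": time; "joint_pos": joint angles; "qd": joint speeds; "tau": joint torques, N m; "position": TCP position; "tcp_rot": TCP orientation; "force": force on the tool from outside, world axes, zero at the start; "torque": the same for the moment, N m; "gripper_width": finger opening in m; "grip_force": force on a finger pad.
Only numpy, scipy, OpenCV 4.12 (cv2) and the standard library are available. Lean on these libraries where they do the work, as an engineer would, in place of code of your own. Each camera call takes 0.05 s, during which the arm holds its last target. There are 200 camera calls.

## Working session

There is one attempt and no reset: what is moved stays moved. The work goes in short steps, Python scripts to look and compute and a tool call to move; the robot and the scene stay as the last step left them, time stands still between calls to the robot, and variables do not carry over. Pictures are saved under pics/ and viewed, at most 14 in all, crops included, and the job is handed in when it is done.

Besides the shell and the picture viewer there is one more tool, called after "Emit:" in YAML: its name, and indented under it one key for each argument. step_arm: Moves the arm, as the interface text tells. Its arguments: {"type":"object","properties":{"rows":{"type":"array","items":{"type":"array"}}},"required":["rows"]}

```bash
mkdir -p pics; python3 - <<'E'
from bench import arm
import cv2,numpy as np,pickle
for n in("top","scene"):
    c=arm.camera(n);cv2.imwrite(f"pics/{n}0.png",c["img"][:,:,::-1]);pickle.dump(c,open(f"{n}.pkl","wb"))
    print(n,c["mtx"],c["k1"],c["pose"])
s=arm.read_state();print(s)
E
```

```text
top [[419.57610112   0.         321.42998746]
 [  0.         419.57610112 201.68464954]
 [  0.           0.           1.        ]] -0.08323530167975546 [[-0.00691615 -0.99839808  0.05615555  0.42615296]
 [-0.99996875  0.00669007 -0.00421288  0.01656179]
 [ 0.00383045 -0.05618294 -0.99841314  1.32988968]
 [ 0.          0.          0.          1.        ]]
scene [[373.52109167   0.         321.42767453]
 [  0.         373.52109167 192.77453892]
 [  0.           0.           1.        ]] -0.0707326923454497 [[-0.77594394 -0.2690009   0.57056947 -0.14343534]
 [-0.63074875  0.31912887 -0.70732792  0.82681757]
 [ 0.00818666 -0.90873279 -0.41729809  0.56208561]
 [ 0.          0.          0.          1.        ]]
{'time_s': 0.1, 'joint_pos': array([-1.36248088e+00,  4.94142479e-01,  1.34604760e+00,  2.01411839e-06,
        1.30251065e+00, -9.55076222e-02]), 'qd': array([-7.05744892e-05, -2.51325864e-03, -3.33864198e-03,  6.44274861e-04,
        1.35190702e-03,  1.03257399e-03]), 'tau': array([-4.74302556e-05, -8.83586383e+01, -3.84561253e+01, -4.04342354e-04,
        5.22476766e-03,  6.51378897e-07]), 'position': array([ 0.18691485, -0.59606404,  0.23075387]), 'tcp_rot': array([-3.10431931e+00, -4.75242451e-01,  9.50436690e-05]), 'force': array([0.98987811, 0.1841831 , 0.19201416]), 'torque': array([-0.00387043, -0.02954154,  0.02637785]), 'grip_force': 0.0, 'gripper_width': 0.08544900692729131}
```

View pics/top0.png

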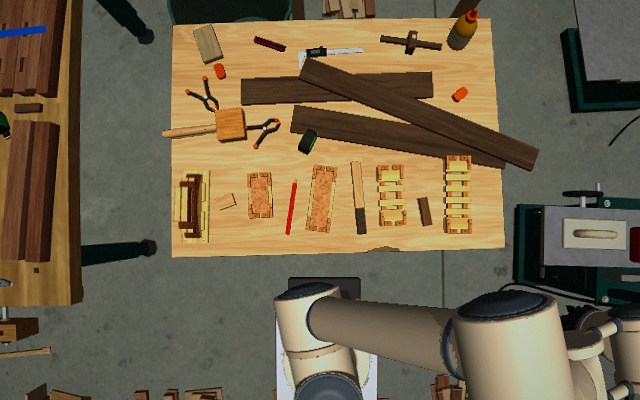

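View pics/scene0.png

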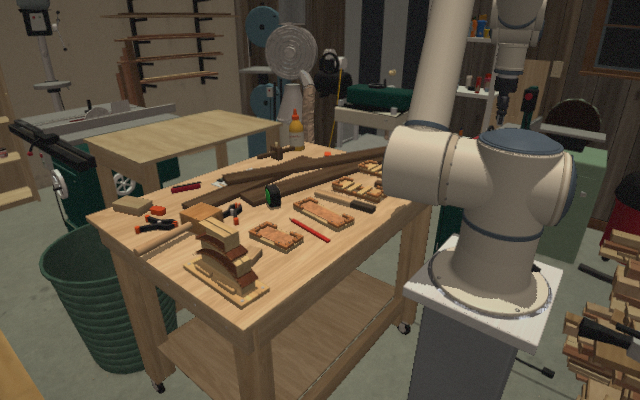

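The top view shows the stack at about (190,206), the short tray (260,195), long tray (322,198), short rack (391,195) and long rack (458,194). I'll zoom in.

```bash
python3 - <<'E'
import cv2
t=cv2.imread("pics/top0.png")
for i,(a,b) in enumerate([(170,350),(350,490)]):
    cv2.imwrite(f"pics/crop{i}.png",cv2.resize(t[148:248,a:b],None,fx=800/180,fy=800/180,interpolation=cv2.INTER_CUBIC))
E
```

```text
(no output)
```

View pics/crop0.png

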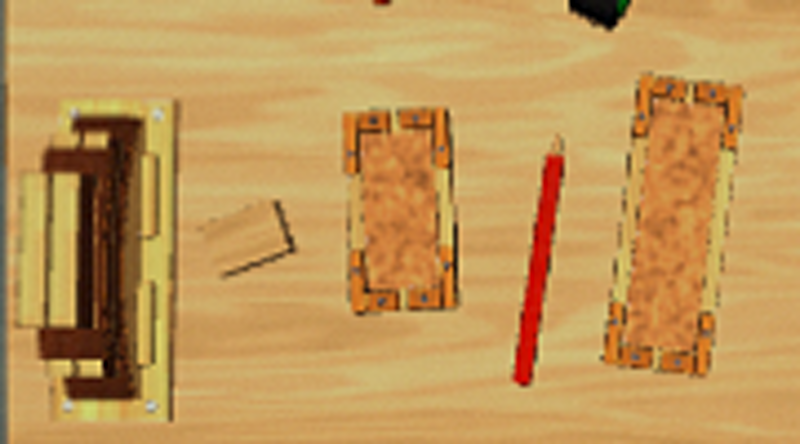

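View pics/crop1.png

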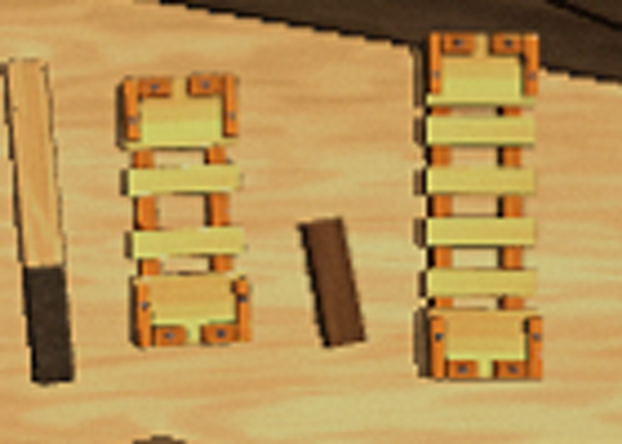

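The crops show clear corners: trays and racks by their stops' outer corners, foot board at (65,98)-(170,420) in crop 0. I'll fit the poses and overlay predictions.

```bash
cat > h.py <<'E'
import numpy as np,cv2,pickle
from scipy.optimize import least_squares
def proj(c,P):
    P=np.asarray(P,float);q=(P-c["pose"][:3,3])@c["pose"][:3,:3]
    return cv2.projectPoints(q,np.zeros(3),np.zeros(3),c["mtx"],np.array([c["k1"],0,0,0,0]))[0][:,0]
def rect(p,L,W,z):  # image TL,TR,BL,BR : +x up, +y left
    s=np.array([[1,1],[1,-1],[-1,1],[-1,-1]])*[L/2,W/2];c_,s_=np.cos(p[2]),np.sin(p[2])
    return np.c_[p[0]+s[:,0]*c_-s[:,1]*s_,p[1]+s[:,0]*s_+s[:,1]*c_,np.full(4,z)]
def fit(c,uv,L,W,z,x0):
    r=least_squares(lambda p:(proj(c,rect(p,L,W,z))-uv).ravel(),x0);return r.x,r.fun.reshape(-1,2)
E
python3 - <<'E'
from h import *
c=pickle.load(open("top.pkl","rb"));s=pickle.load(open("scene.pkl","rb"))
f=800/180
D={"board":(170,[(65,98),(178,100),(52,418),(170,420)],.23,.084,.012),
"utop":(170,[(22,172),(80,171),(18,326),(76,326)],.1,.04,.147),
"short_tray":(170,[(344,114),(449,107),(354,313),(457,306)],.142,.074,.022),
"long_tray":(170,[(641,74),(742,87),(604,362),(707,375)],.206,.074,.022),
"short_rack":(350,[(127,80),(238,72),(138,347),(251,341)],.189,.08,.032),
"long_rack":(350,[(431,33),(538,36),(430,378),(541,379)],.245,.08,.032)}
t=cv2.resize(c["img"][148:248,170:490,::-1],None,fx=5,fy=5,interpolation=cv2.INTER_CUBIC)
sc=cv2.resize(s["img"][145:315,170:410,::-1],None,fx=3.3,fy=3.3,interpolation=cv2.INTER_CUBIC)
R={}
def draw(im,cam,p,L,W,z,o,k,col):
    q=(proj(cam,rect(p,L,W,z))-o+.5)*k
    cv2.polylines(im,[np.round(q[[0,1,3,2]]*8).astype(int)],True,col,1,cv2.LINE_AA,3)
for n,(o,uv,L,W,z) in D.items():
    uv=(np.array(uv)+.5)/f-.5+[o,148]
    p,r=fit(c,uv,L,W,z,[.4,0,0]);R[n]=p
    print(n,p.round(4),r.round(1).tolist())
    draw(t,c,p,L,W,z,[170,148],5,(255,0,0));draw(sc,s,p,L,W,z,[170,145],3.3,(255,0,0))
draw(t,c,R["board"],.1,.04,.147,[170,148],5,(0,255,0));draw(sc,s,R["board"],.1,.04,.147,[170,145],3.3,(0,255,0))
pickle.dump(R,open("R.pkl","wb"))
t2=np.vstack([t[:,:800],t[:100,800:]]) if 0 else np.vstack([t[:,:800]])
cv2.imwrite("pics/ov0.png",t2);cv2.imwrite("pics/ov1.png",sc)
E
```

```text
board [ 0.4902  0.4091 -0.0236] [[-0.3, -0.2], [0.3, -0.3], [0.1, 0.2], [-0.2, 0.3]]
utop [ 0.4901  0.4125 -0.0122] [[-0.4, -0.3], [0.3, -0.0], [-0.4, 0.1], [0.4, 0.2]]
short_tray [0.5226 0.2037 0.0498] [[0.0, -0.3], [-0.2, -0.1], [-0.1, 0.1], [0.3, 0.3]]
long_tray [ 0.5113  0.0118 -0.1313] [[-0.3, -0.2], [0.4, -0.2], [-0.3, 0.2], [0.2, 0.2]]
short_rack [ 0.5193 -0.2088  0.0322] [[-0.4, -0.6], [0.1, 0.3], [0.0, -0.0], [0.2, 0.3]]
long_rack [ 0.5209 -0.4198 -0.0237] [[-0.4, -0.2], [0.4, -0.3], [-0.1, 0.2], [0.1, 0.3]]
```

View pics/ov0.png

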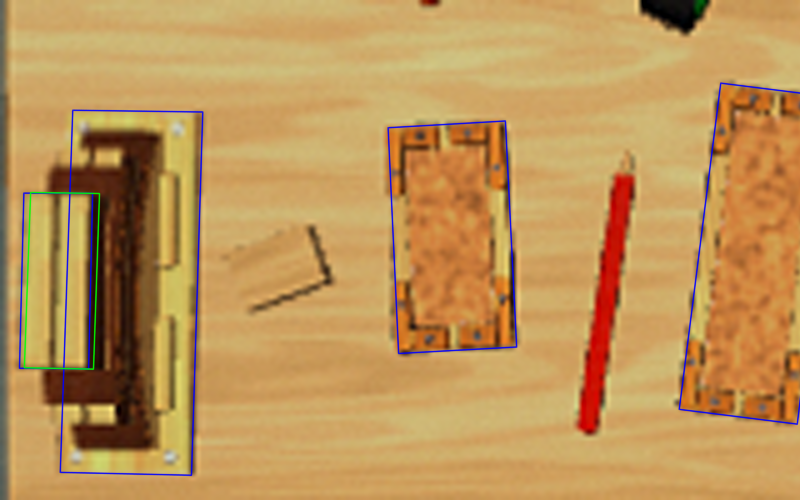

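View pics/ov1.png

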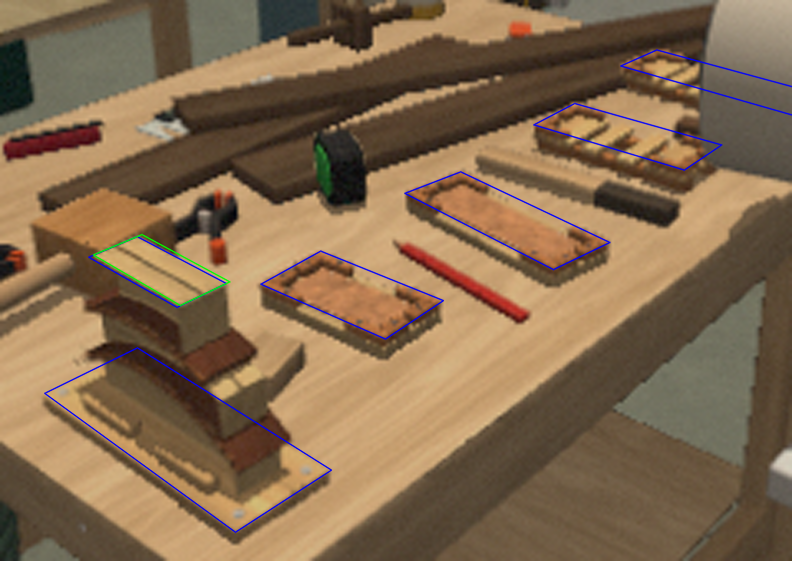

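The poses fit within 0.6 px, and both overlays agree. The stack is at (0.490, 0.4105), yaw about -1.1°. Moving towards it now.

Careful with the scale: shifts go in shares of 80 cm and turns go in shares of 90 degrees. That gives: 15 cm / 80 = 0.1875, 13 cm / 80 = 0.1625, -15 degrees / 90 = -0.1667.

Emit:
step_arm:
  rows:
    - [[0.0325,0.0375,0],[0,0,-0.0333],1]
    - [[0.065,0.075,0],[0,0,-0.0667],1]
    - [[0.0975,0.1125,0],[0,0,-0.1],1]
    - [[0.13,0.15,0],[0,0,-0.1333],1]
    - [[0.1625,0.1875,0],[0,0,-0.1667],1]

```text
time_s: 0.52
position: [0.3177, -0.4447, 0.231]
tcp_rot: [-3.141, -0.061, 0.0]
force: [1.6, -0.1, 0.4]
gripper_width: 0.0854
grip_force: 0.0
```

Converted, 15.1 cm / 80 = 0.1888, 13.1 cm / 80 = 0.1638, -3.5 degrees / 90 = -0.0389.

Emit:
step_arm:
  rows:
    - [[0.0325,0.0375,0],[0,0,-0.0389],1]
    - [[0.065,0.075,0],[0,0,-0.0389],1]
    - [[0.0975,0.1125,0],[0,0,-0.0389],1]
    - [[0.13,0.15,0],[0,0,-0.0389],1]
    - [[0.1638,0.1888,0],[0,0,-0.0389],1]

```text
time_s: 0.93
position: [0.4487, -0.2937, 0.2312]
tcp_rot: [-3.141, 0.03, 0.0]
force: [1.3, -1.5, 0.4]
gripper_width: 0.0854
grip_force: 0.0
```

Converted, 17.5 cm / 80 = 0.2188, 14 cm / 80 = 0.175.

Emit:
step_arm:
  rows:
    - [[0.0025,0.0438,0],[0,0,0],1]
    - [[0.005,0.0875,0],[0,0,0],1]
    - [[0.0075,0.1313,0],[0,0,0],1]
    - [[0.01,0.175,0],[0,0,0],1]
    - [[0.0125,0.2188,0],[0,0,0],1]

```text
time_s: 1.35
position: [0.4576, -0.1187, 0.2311]
tcp_rot: [-3.141, 0.03, 0.001]
force: [0.6, 0.7, 0.1]
gripper_width: 0.0853
grip_force: 0.0
```

Converted, 17.5 cm / 80 = 0.2188, 14 cm / 80 = 0.175.

Emit:
step_arm:
  rows:
    - [[0.0025,0.0438,0],[0,0,0],1]
    - [[0.005,0.0875,0],[0,0,0],1]
    - [[0.0075,0.1313,0],[0,0,0],1]
    - [[0.01,0.175,0],[0,0,0],1]
    - [[0.0125,0.2188,0],[0,0,0],1]

```text
time_s: 1.77
position: [0.4676, 0.0563, 0.2312]
tcp_rot: [3.141, -0.03, -0.0]
force: [0.9, -0.1, -0.3]
gripper_width: 0.085
grip_force: 0.0
```

Converted, 17.5 cm / 80 = 0.2188, 14 cm / 80 = 0.175.

Emit:
step_arm:
  rows:
    - [[0.0025,0.0438,0],[0,0,0],1]
    - [[0.005,0.0875,0],[0,0,0],1]
    - [[0.0075,0.1313,0],[0,0,0],1]
    - [[0.01,0.175,0],[0,0,0],1]
    - [[0.0125,0.2188,0],[0,0,0],1]

```text
time_s: 2.18
position: [0.4775, 0.2314, 0.2311]
tcp_rot: [3.141, -0.03, -0.001]
force: [0.1, 0.3, 0.9]
gripper_width: 0.0852
grip_force: 0.0
```

Converted, 17.5 cm / 80 = 0.2188, 14 cm / 80 = 0.175.

Emit:
step_arm:
  rows:
    - [[0.0025,0.0438,0],[0,0,0],1]
    - [[0.005,0.0875,0],[0,0,0],1]
    - [[0.0075,0.1313,0],[0,0,0],1]
    - [[0.01,0.175,0],[0,0,0],1]
    - [[0.0125,0.2188,0],[0,0,0],1]

```text
time_s: 2.6
position: [0.4875, 0.4064, 0.231]
tcp_rot: [3.141, -0.03, -0.001]
force: [1.7, 0.0, 0.3]
gripper_width: 0.0856
grip_force: 0.0
```

Emit:
step_arm:
  rows:
    - [[0,0,0],[0,0,0],1]
    - [[0,0,0],[0,0,0],1]

```text
time_s: 2.77
position: [0.4874, 0.4061, 0.2305]
tcp_rot: [3.141, -0.026, -0.001]
force: [0.9, -0.7, -0.7]
gripper_width: 0.0853
grip_force: 0.0
```

Converted, -11 cm / 80 = -0.1375, -9.5 cm / 80 = -0.1188.

Emit:
step_arm:
  rows:
    - [[0.0025,0.0063,-0.025],[0,0,0],1]
    - [[0.0038,0.0063,-0.0563],[0,0,0],1]
    - [[0.0038,0.0063,-0.0938],[0,0,0],1]
    - [[0.0038,0.0063,-0.1188],[0,0,0],1]
    - [[0.0038,0.0063,-0.1375],[0,0,0],1]

```text
time_s: 3.18
position: [0.4902, 0.4078, 0.1191]
tcp_rot: [3.14, -0.031, -0.004]
force: [-0.4, -0.3, 1.3]
gripper_width: 0.0853
grip_force: 0.0
```

Emit:
step_arm:
  rows:
    - [[0,0,0],[0,0,0],0.6]
    - [[0,0,0],[0,0,0],0.55]
    - [[0,0,0],[0,0,0],0.5]
    - [[0,0,0],[0,0,0],0.4]
    - [[0,0,0],[0,0,0],0.3]

```text
time_s: 3.6
position: [0.4917, 0.4102, 0.123]
tcp_rot: [-3.14, 0.03, -0.004]
force: [1.4, 2.1, 5.3]
gripper_width: 0.0388
grip_force: 60.1
```

Emit:
step_arm:
  rows:
    - [[0,0,0],[0,0,0],0.2]
    - [[0,0,0],[0,0,0],0.1]
    - [[0,0,0],[0,0,0],0]
    - [[0,0,0],[0,0,0],0]
    - [[0,0,0],[0,0,0],0]

```text
time_s: 4.02
position: [0.4918, 0.4102, 0.123]
tcp_rot: [-3.14, 0.03, -0.004]
force: [-0.5, 1.2, 8.0]
gripper_width: 0.0389
grip_force: 60.3
```

Converted, 6 cm / 80 = 0.075, 4.5 cm / 80 = 0.0563.

Emit:
step_arm:
  rows:
    - [[0,0,0.0063],[0,0,0],0]
    - [[0,0,0.0188],[0,0,0],0]
    - [[0,0,0.0375],[0,0,0],0]
    - [[0,0,0.0563],[0,0,0],0]
    - [[0,0,0.075],[0,0,0],0]

```text
time_s: 4.43
position: [0.491, 0.4095, 0.183]
tcp_rot: [-3.141, 0.03, -0.001]
force: [0.3, 0.7, -1.3]
gripper_width: 0.0387
grip_force: 60.4
```

Converted, 0.5 cm / 80 = 0.0063.

Emit:
step_arm:
  rows:
    - [[0,0,0.0063],[0,0,0],0]
    - [[0,0,0.0063],[0,0,0],0]
    - [[0,0,0.0063],[0,0,0],0]

```text
time_s: 4.68
position: [0.4909, 0.4095, 0.1864]
tcp_rot: [-3.141, 0.03, -0.0]
force: [-0.2, 1.0, -1.9]
gripper_width: 0.0391
grip_force: 60.4
```

```bash
python3 - <<'E'
from bench import arm
import cv2,numpy as np
print({k:v for k,v in arm.read_state().items() if k in("position","force","tcp_rot","gripper_width")})
a=cv2.resize(arm.camera("scene")["img"][145:315,170:410,::-1],None,fx=3.3,fy=3.3,interpolation=cv2.INTER_CUBIC)
cv2.imwrite("pics/g1.png",a)
E
```

```text
{'position': array([0.49089826, 0.40951768, 0.18638476]), 'tcp_rot': array([-3.14131131e+00,  2.99916095e-02, -3.44515098e-04]), 'force': array([-0.21266493,  1.01915955, -1.90212861]), 'gripper_width': 0.03913821171476707}
```

View pics/g1.png

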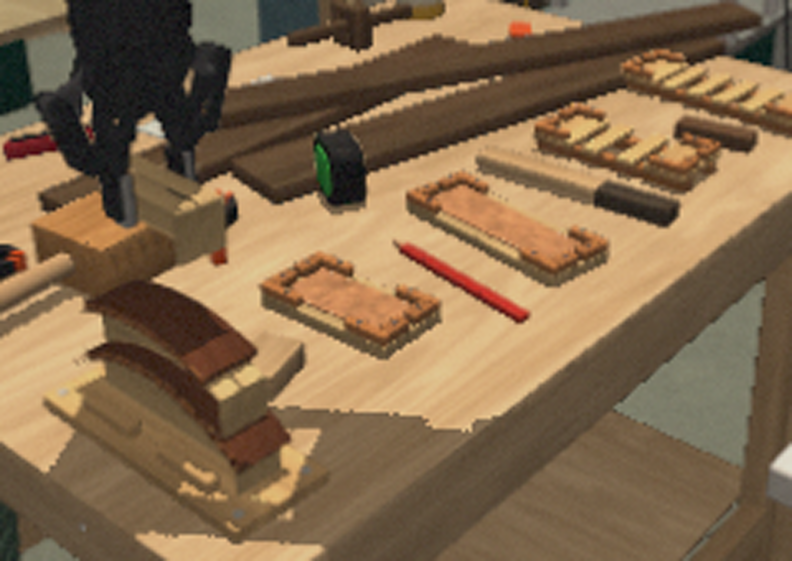

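Image: the upper form hangs level in the fingers (180,210), the short blank stays on the stack. Moving to the short tray.

Converted, -18.5 cm / 80 = -0.2313, -15.5 cm / 80 = -0.1938, 4 degrees / 90 = 0.0444.

Emit:
step_arm:
  rows:
    - [[0.0063,-0.0375,0],[0,0,0.0111],0]
    - [[0.015,-0.0938,0],[0,0,0.0222],0]
    - [[0.0238,-0.1438,0],[0,0,0.0333],0]
    - [[0.0313,-0.1938,0],[0,0,0.0444],0]
    - [[0.0363,-0.2313,0],[0,0,0.0444],0]

```text
time_s: 5.15
position: [0.5195, 0.2218, 0.1853]
tcp_rot: [3.14, 0.081, -0.003]
force: [0.9, 0.5, -1.5]
gripper_width: 0.0394
grip_force: 60.7
```

Converted, -12 cm / 80 = -0.15, -9.5 cm / 80 = -0.1188.

Emit:
step_arm:
  rows:
    - [[0.005,-0.0263,0],[0,0,0],0]
    - [[0.005,-0.0263,-0.0375],[0,0,0],0]
    - [[0.005,-0.0263,-0.0813],[0,0,0],0]
    - [[0.005,-0.0263,-0.1188],[0,0,0],0]
    - [[0.005,-0.0263,-0.15],[0,0,0],0]

```text
time_s: 5.57
position: [0.5228, 0.203, 0.0636]
tcp_rot: [3.14, 0.079, -0.004]
force: [0.6, -0.4, -2.1]
gripper_width: 0.039
grip_force: 60.8
```

Converted, -3.2 cm / 80 = -0.04, -2.9 cm / 80 = -0.0363.

Emit:
step_arm:
  rows:
    - [[0,0,-0.0125],[0,0,0],0]
    - [[0,0,-0.0225],[0,0,0],0]
    - [[0,0,-0.03],[0,0,0],0]
    - [[0,0,-0.0363],[0,0,0],0]
    - [[0,0,-0.04],[0,0,0],0]

```text
time_s: 5.98
position: [0.5244, 0.2038, 0.0346]
tcp_rot: [-3.14, -0.08, -0.002]
force: [0.1, 0.5, -1.4]
gripper_width: 0.0391
grip_force: 60.7
```

Emit:
step_arm:
  rows:
    - [[0,0,0],[0,0,0],0]
    - [[0,0,0],[0,0,0],0]

```text
time_s: 6.15
position: [0.5243, 0.2038, 0.0349]
tcp_rot: [-3.14, -0.08, -0.001]
force: [0.6, -0.6, -1.4]
gripper_width: 0.039
grip_force: 60.7
```

Converted, -0.5 cm / 80 = -0.0063, -0.4 cm / 80 = -0.005.

Emit:
step_arm:
  rows:
    - [[0,0,-0.0025],[0,0,0],0]
    - [[0,0,-0.0038],[0,0,0],0]
    - [[0,0,-0.005],[0,0,0],0]
    - [[0,0,-0.0063],[0,0,0],0]
    - [[0,0,-0.0063],[0,0,0],0]

```text
time_s: 6.57
position: [0.5239, 0.2036, 0.0291]
tcp_rot: [3.141, 0.08, -0.0]
force: [-0.2, -0.1, -1.8]
gripper_width: 0.0389
grip_force: 60.7
```

Converted, -0.2 cm / 80 = -0.0025, -0.15 cm / 80 = -0.0019.

Emit:
step_arm:
  rows:
    - [[0,0,-0.0013],[0,0,0],0]
    - [[0,0,-0.0019],[0,0,0],0]
    - [[0,0,-0.0025],[0,0,0],0]
    - [[0,0,-0.0025],[0,0,0],0]

```text
time_s: 6.9
position: [0.524, 0.2037, 0.0282]
tcp_rot: [-3.14, -0.08, -0.001]
force: [-5.9, -1.0, 19.0]
gripper_width: 0.0392
grip_force: 62.8
```

Seated with contact force. Opening gradually, rising and returning.

Converted, 0.1 cm / 80 = 0.0013.

Emit:
step_arm:
  rows:
    - [[0,0,0.0013],[0,0,0],0]
    - [[0,0,0.0013],[0,0,0],0.5]
    - [[0,0,0.0013],[0,0,0],0.6]
    - [[0,0,0.0013],[0,0,0],0.8]
    - [[0,0,0.0013],[0,0,0],1]

```text
time_s: 7.32
position: [0.524, 0.2036, 0.0281]
tcp_rot: [3.141, 0.08, -0.0]
force: [0.5, 1.0, -0.3]
gripper_width: 0.0734
grip_force: 0.0
```

Converted, 6 cm / 80 = 0.075, 3 cm / 80 = 0.0375.

Emit:
step_arm:
  rows:
    - [[0,0,0],[0,0,0],1]
    - [[0,0,0],[0,0,0],1]
    - [[0,0,0.0125],[0,0,0],1]
    - [[0,0,0.0375],[0,0,0],1]
    - [[0,0,0.075],[0,0,0],1]

```text
time_s: 7.73
position: [0.5227, 0.2033, 0.0878]
tcp_rot: [3.14, 0.08, -0.006]
force: [0.3, -0.6, 0.7]
gripper_width: 0.0852
grip_force: 0.0
```

Emit:
step_arm:
  rows:
    - [[0,0,0.0438],[0,0,0],1]
    - [[0,0,0.0875],[0,0,0],1]
    - [[0,0,0.1313],[0,0,0],1]
    - [[0,0,0.1625],[0,0,0],1]
    - [[0,0,0.1625],[0,0,0],1]

```text
time_s: 8.15
position: [0.5261, 0.2042, 0.2243]
tcp_rot: [-3.139, -0.08, -0.013]
force: [1.1, 0.9, -0.3]
gripper_width: 0.0853
grip_force: 0.0
```

```bash
python3 - <<'E'
from bench import arm
import cv2,numpy as np
print({k:v for k,v in arm.read_state().items() if k in("position","force","tcp_rot","gripper_width")})
a=arm.camera("scene")["img"][145:315,170:410,::-1]
b=arm.camera("top")["img"][140:250,165:285,::-1]
a=cv2.resize(a,None,fx=1.65,fy=1.65,interpolation=cv2.INTER_CUBIC);b=cv2.resize(b,None,fx=3.3,fy=3.3,interpolation=cv2.INTER_CUBIC)
o=np.zeros((363,792,3),np.uint8);o[:a.shape[0],:396]=a;o[:b.shape[0],396:396+b.shape[1]]=b
cv2.imwrite("pics/p1.png",o)
E
```

```text
{'position': array([0.52606828, 0.20424372, 0.22430884]), 'tcp_rot': array([-3.13856986, -0.07982302, -0.01283943]), 'force': array([ 1.08822298,  0.89444647, -0.30878494]), 'gripper_width': 0.0852519330754253}
```

View pics/p1.png

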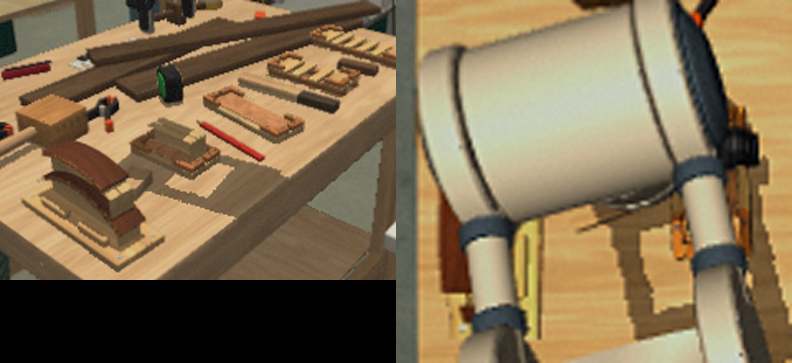

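The upper form sits inside the stops of the short tray (175,140). Back to the stack for the short blank.

Converted, 20 cm / 80 = 0.25, 16 cm / 80 = 0.2, -4 degrees / 90 = -0.0444.

Emit:
step_arm:
  rows:
    - [[-0.0075,0.05,0],[0,0,-0.0111],1]
    - [[-0.015,0.1,0],[0,0,-0.0222],1]
    - [[-0.0238,0.15,0],[0,0,-0.0333],1]
    - [[-0.0313,0.2,0],[0,0,-0.0444],1]
    - [[-0.04,0.25,0],[0,0,-0.0444],1]

```text
time_s: 8.67
position: [0.4908, 0.405, 0.217]
tcp_rot: [3.14, -0.032, -0.003]
force: [1.2, -0.1, 0.1]
gripper_width: 0.0854
grip_force: 0.0
```

Converted, 0.7 cm / 80 = 0.0088, -0.1 cm / 80 = -0.0013.

Emit:
step_arm:
  rows:
    - [[-0.0013,0.0088,0],[0,0,0],1]
    - [[-0.0013,0.0088,0],[0,0,0],1]
    - [[-0.0013,0.0088,0],[0,0,0],1]

```text
time_s: 8.92
position: [0.4903, 0.4103, 0.217]
tcp_rot: [3.14, -0.028, -0.003]
force: [0.7, -0.3, 0.2]
gripper_width: 0.0853
grip_force: 0.0
```

Converted, -11.9 cm / 80 = -0.1488, -11 cm / 80 = -0.1375.

Emit:
step_arm:
  rows:
    - [[0,0,-0.0375],[0,0,0],1]
    - [[0,0,-0.075],[0,0,0],1]
    - [[0,0,-0.1125],[0,0,0],1]
    - [[0,0,-0.1375],[0,0,0],1]
    - [[0,0,-0.1488],[0,0,0],1]

```text
time_s: 9.33
position: [0.4899, 0.4079, 0.0961]
tcp_rot: [3.138, -0.033, -0.006]
force: [0.1, -0.1, -0.0]
gripper_width: 0.0859
grip_force: 0.0
```

Emit:
step_arm:
  rows:
    - [[0,0,0],[0,0,0],0.65]
    - [[0,0,0],[0,0,0],0.6]
    - [[0,0,0],[0,0,0],0.5]
    - [[0,0,0],[0,0,0],0.4]
    - [[0,0,0],[0,0,0],0.2]

```text
time_s: 9.75
position: [0.4919, 0.4109, 0.1013]
tcp_rot: [-3.14, 0.03, -0.004]
force: [-0.5, -2.6, 6.9]
gripper_width: 0.0442
grip_force: 61.2
```

Emit:
step_arm:
  rows:
    - [[0,0,0],[0,0,0],0]
    - [[0,0,0],[0,0,0],0]
    - [[0,0,0],[0,0,0],0]

```text
time_s: 10.0
position: [0.4919, 0.4109, 0.1013]
tcp_rot: [-3.14, 0.03, -0.004]
force: [-0.2, -3.1, 7.0]
gripper_width: 0.044
grip_force: 61.2
```

Converted, 6 cm / 80 = 0.075, 4 cm / 80 = 0.05.

Emit:
step_arm:
  rows:
    - [[0,0,0.005],[0,0,0],0]
    - [[0,0,0.015],[0,0,0],0]
    - [[0,0,0.0313],[0,0,0],0]
    - [[0,0,0.05],[0,0,0],0]
    - [[0,0,0.075],[0,0,0],0]

```text
time_s: 10.42
position: [0.4907, 0.4105, 0.1603]
tcp_rot: [3.141, -0.03, -0.001]
force: [0.4, 0.4, -0.8]
gripper_width: 0.0441
grip_force: 61.4
```

Converted, 2 cm / 80 = 0.025, 1.5 cm / 80 = 0.0188.

Emit:
step_arm:
  rows:
    - [[0,0,0.0188],[0,0,0],0]
    - [[0,0,0.025],[0,0,0],0]
    - [[0,0,0.025],[0,0,0],0]

```text
time_s: 10.67
position: [0.4917, 0.4111, 0.1814]
tcp_rot: [-3.14, 0.03, -0.004]
force: [-0.2, -0.5, -0.3]
gripper_width: 0.0437
grip_force: 61.4
```

```bash
python3 - <<'E'
from bench import arm
import cv2
a=cv2.resize(arm.camera("scene")["img"][145:315,170:410,::-1],None,fx=3.3,fy=3.3,interpolation=cv2.INTER_CUBIC)
cv2.imwrite("pics/g2.png",a)
E
```

```text
(no output)
```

View pics/g2.png

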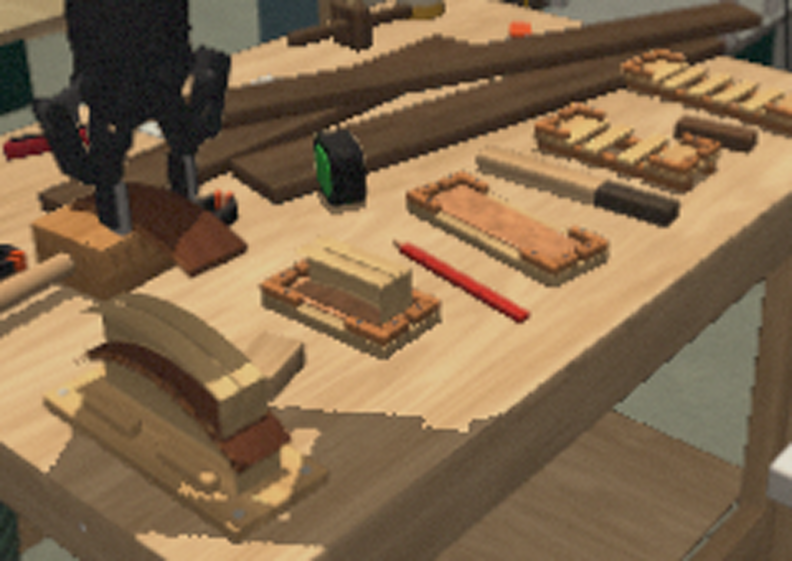

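Image: short blank held level at (180,230); middle form stays on the stack. Carrying it to the short rack.

Converted, -17 cm / 80 = -0.2125, -13 cm / 80 = -0.1625, 2.9 degrees / 90 = 0.0322.

Emit:
step_arm:
  rows:
    - [[0.0013,-0.025,0],[0,0,0.0111],0]
    - [[0.0038,-0.0625,0],[0,0,0.0222],0]
    - [[0.0063,-0.1125,0],[0,0,0.0322],0]
    - [[0.0088,-0.1625,0],[0,0,0.0322],0]
    - [[0.01,-0.2125,0],[0,0,0.0322],0]

```text
time_s: 11.13
position: [0.4982, 0.239, 0.1782]
tcp_rot: [3.141, 0.051, -0.002]
force: [1.0, -1.2, 0.1]
gripper_width: 0.044
grip_force: 61.4
```

Converted, -20 cm / 80 = -0.25, -16 cm / 80 = -0.2.

Emit:
step_arm:
  rows:
    - [[0.0025,-0.05,0],[0,0,0],0]
    - [[0.005,-0.1,0],[0,0,0],0]
    - [[0.0075,-0.15,0],[0,0,0],0]
    - [[0.01,-0.2,0],[0,0,0],0]
    - [[0.0125,-0.25,0],[0,0,0],0]

```text
time_s: 11.55
position: [0.5081, 0.0388, 0.1785]
tcp_rot: [-3.141, -0.05, 0.002]
force: [1.8, -1.3, -0.3]
gripper_width: 0.0442
grip_force: 61.4
```

Converted, -19 cm / 80 = -0.2375, -16 cm / 80 = -0.2.

Emit:
step_arm:
  rows:
    - [[0.0025,-0.05,0],[0,0,0],0]
    - [[0.005,-0.1,0],[0,0,0],0]
    - [[0.0075,-0.15,0],[0,0,0],0]
    - [[0.01,-0.2,0],[0,0,0],0]
    - [[0.0113,-0.2375,0],[0,0,0],0]

```text
time_s: 11.97
position: [0.5174, -0.1523, 0.1784]
tcp_rot: [-3.141, -0.048, 0.002]
force: [0.8, -0.3, -1.9]
gripper_width: 0.0443
grip_force: 61.4
```

Converted, -6 cm / 80 = -0.075, -4.5 cm / 80 = -0.0563.

Emit:
step_arm:
  rows:
    - [[0.0013,-0.0313,0],[0,0,0],0]
    - [[0.0025,-0.0563,0],[0,0,0],0]
    - [[0.0025,-0.075,0],[0,0,0],0]
    - [[0.0025,-0.075,0],[0,0,0],0]
    - [[0.0025,-0.075,0],[0,0,0],0]

```text
time_s: 12.38
position: [0.5195, -0.2094, 0.1786]
tcp_rot: [-3.14, -0.048, 0.002]
force: [0.4, 0.2, -1.0]
gripper_width: 0.0443
grip_force: 61.4
```

Converted, -13.5 cm / 80 = -0.1688, -12 cm / 80 = -0.15.

Emit:
step_arm:
  rows:
    - [[0.0013,0.0013,-0.0375],[0,0,0],0]
    - [[0.0013,0.0013,-0.0813],[0,0,0],0]
    - [[0.0013,0.0013,-0.1188],[0,0,0],0]
    - [[0.0013,0.0013,-0.15],[0,0,0],0]
    - [[0.0013,0.0013,-0.1688],[0,0,0],0]

```text
time_s: 12.8
position: [0.5197, -0.2063, 0.0416]
tcp_rot: [-3.139, -0.051, 0.005]
force: [-0.5, 0.2, -0.4]
gripper_width: 0.0443
grip_force: 61.4
```

Converted, -0.9 cm / 80 = -0.0113, -0.7 cm / 80 = -0.0088.

Emit:
step_arm:
  rows:
    - [[0,0,-0.005],[0,0,0],0]
    - [[0,0,-0.0088],[0,0,0],0]
    - [[0,0,-0.0113],[0,0,0],0]
    - [[0,0,-0.0113],[0,0,0],0]
    - [[0,0,-0.0113],[0,0,0],0]

```text
time_s: 13.22
position: [0.5215, -0.2084, 0.0362]
tcp_rot: [3.141, 0.05, 0.002]
force: [0.2, -0.0, -0.5]
gripper_width: 0.044
grip_force: 61.4
```

Converted, -0.2 cm / 80 = -0.0025, -0.1 cm / 80 = -0.0013.

Emit:
step_arm:
  rows:
    - [[0,0,-0.0013],[0,0,0],0]
    - [[0,0,-0.0013],[0,0,0],0]
    - [[0,0,-0.0025],[0,0,0],0]
    - [[0,0,-0.0025],[0,0,0],0]

```text
time_s: 13.55
position: [0.521, -0.2085, 0.0334]
tcp_rot: [3.141, 0.049, 0.0]
force: [0.3, 1.4, -0.8]
gripper_width: 0.0442
grip_force: 61.4
```

Converted, -0.2 cm / 80 = -0.0025, -0.1 cm / 80 = -0.0013.

Emit:
step_arm:
  rows:
    - [[0,0,-0.0013],[0,0,0],0]
    - [[0,0,-0.0025],[0,0,0],0]
    - [[0,0,-0.0025],[0,0,0],0]
    - [[0,0,-0.0025],[0,0,0],0]

```text
time_s: 13.88
position: [0.5209, -0.2084, 0.0312]
tcp_rot: [-3.141, -0.049, 0.0]
force: [0.3, -0.7, -1.3]
gripper_width: 0.044
grip_force: 61.4
```

Converted, -0.1 cm / 80 = -0.0013.

Emit:
step_arm:
  rows:
    - [[0,0,-0.0013],[0,0,0],0]
    - [[0,0,-0.0013],[0,0,0],0]
    - [[0,0,-0.0013],[0,0,0],0]
    - [[0,0,-0.0013],[0,0,0],0]

```text
time_s: 14.22
position: [0.5211, -0.2084, 0.0305]
tcp_rot: [3.141, 0.05, 0.0]
force: [-1.1, 1.1, 5.2]
gripper_width: 0.0445
grip_force: 62.1
```

Contact. Opening, rising and returning for the middle form.

Emit:
step_arm:
  rows:
    - [[0,0,0],[0,0,0],0.55]
    - [[0,0,0],[0,0,0],0.65]
    - [[0,0,0],[0,0,0],0.8]
    - [[0,0,0],[0,0,0],1]
    - [[0,0,0],[0,0,0],1]

```text
time_s: 14.63
position: [0.521, -0.2084, 0.0302]
tcp_rot: [-3.141, -0.05, 0.0]
force: [-0.4, -0.1, -0.2]
gripper_width: 0.0852
grip_force: 0.0
```

Converted, 11 cm / 80 = 0.1375, 7 cm / 80 = 0.0875.

Emit:
step_arm:
  rows:
    - [[0,0,0],[0,0,0],1]
    - [[0,0,0.0125],[0,0,0],1]
    - [[0,0,0.0438],[0,0,0],1]
    - [[0,0,0.0875],[0,0,0],1]
    - [[0,0,0.1375],[0,0,0],1]

```text
time_s: 15.05
position: [0.52, -0.2079, 0.1411]
tcp_rot: [-3.14, -0.049, 0.004]
force: [1.0, 0.0, 0.4]
gripper_width: 0.0855
grip_force: 0.0
```

Converted, 11 cm / 80 = 0.1375, 7 cm / 80 = 0.0875.

Emit:
step_arm:
  rows:
    - [[0,0,0.0375],[0,0,0],1]
    - [[0,0,0.0625],[0,0,0],1]
    - [[-0.0013,0.0375,0.0625],[0,0,0],1]
    - [[-0.0038,0.0875,0.0625],[0,0,0],1]
    - [[-0.0063,0.1375,0.0625],[0,0,0],1]

```text
time_s: 15.47
position: [0.5158, -0.0978, 0.1915]
tcp_rot: [3.141, 0.046, 0.002]
force: [1.3, 0.3, -0.3]
gripper_width: 0.0854
grip_force: 0.0
```

Converted, 20 cm / 80 = 0.25, 16 cm / 80 = 0.2, -2.9 degrees / 90 = -0.0322.

Emit:
step_arm:
  rows:
    - [[-0.0025,0.05,0],[0,0,-0.0111],1]
    - [[-0.005,0.1,0],[0,0,-0.0222],1]
    - [[-0.0075,0.15,0],[0,0,-0.0322],1]
    - [[-0.01,0.2,0],[0,0,-0.0322],1]
    - [[-0.0113,0.25,0],[0,0,-0.0322],1]

```text
time_s: 15.88
position: [0.5063, 0.1035, 0.1912]
tcp_rot: [-3.141, 0.03, -0.001]
force: [1.9, 0.3, 0.2]
gripper_width: 0.0854
grip_force: 0.0
```

Converted, 20 cm / 80 = 0.25, 16 cm / 80 = 0.2.

Emit:
step_arm:
  rows:
    - [[-0.0025,0.05,0],[0,0,0],1]
    - [[-0.005,0.1,0],[0,0,0],1]
    - [[-0.0075,0.15,0],[0,0,0],1]
    - [[-0.01,0.2,0],[0,0,0],1]
    - [[-0.0113,0.25,0],[0,0,0],1]

```text
time_s: 16.3
position: [0.4972, 0.3037, 0.1911]
tcp_rot: [-3.141, 0.03, -0.001]
force: [-0.1, 0.2, 0.2]
gripper_width: 0.0855
grip_force: 0.0
```

Converted, 10.9 cm / 80 = 0.1363, 7.5 cm / 80 = 0.0938.

Emit:
step_arm:
  rows:
    - [[-0.0025,0.05,0],[0,0,0],1]
    - [[-0.005,0.0938,0],[0,0,0],1]
    - [[-0.0075,0.1363,0],[0,0,0],1]
    - [[-0.0075,0.1363,0],[0,0,0],1]
    - [[-0.0075,0.1363,0],[0,0,0],1]

```text
time_s: 16.72
position: [0.4913, 0.4121, 0.1906]
tcp_rot: [-3.141, 0.026, -0.0]
force: [0.8, -0.3, 0.8]
gripper_width: 0.0855
grip_force: 0.0
```

```bash
python3 - <<'E'
from bench import arm
import cv2,numpy as np
b=arm.camera("top")["img"][140:250,240:490,::-1]
cv2.imwrite("pics/p2.png",cv2.resize(b,None,fx=3.2,fy=3.2,interpolation=cv2.INTER_CUBIC))
E
```

```text
(no output)
```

View pics/p2.png

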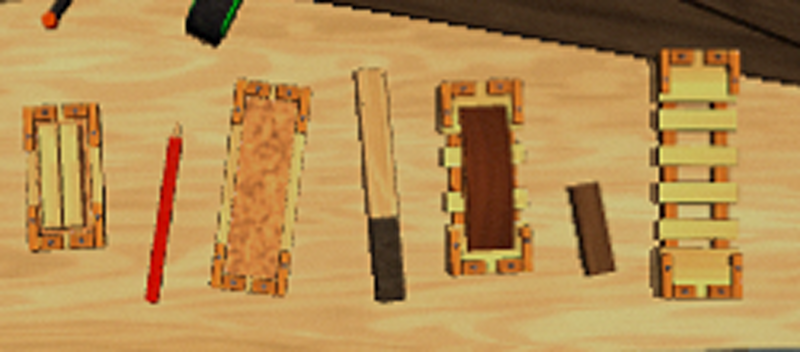

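Both parts sit centred in their beds (65,176) and (487,178). Now the middle form.

Converted, -10.7 cm / 80 = -0.1338, -10 cm / 80 = -0.125.

Emit:
step_arm:
  rows:
    - [[0,-0.0013,-0.0375],[0,0,0],1]
    - [[0,-0.0013,-0.075],[0,0,0],1]
    - [[0,-0.0013,-0.1063],[0,0,0],1]
    - [[0,-0.0013,-0.125],[0,0,0],1]
    - [[0,-0.0013,-0.1338],[0,0,0],1]

```text
time_s: 17.18
position: [0.4912, 0.4076, 0.0814]
tcp_rot: [3.139, -0.032, -0.004]
force: [0.5, -0.0, -0.4]
gripper_width: 0.0858
grip_force: 0.0
```

Emit:
step_arm:
  rows:
    - [[0,0,0],[0,0,0],0.65]
    - [[0,0,0],[0,0,0],0.6]
    - [[0,0,0],[0,0,0],0.5]
    - [[0,0,0],[0,0,0],0.4]
    - [[0,0,0],[0,0,0],0.2]

```text
time_s: 17.6
position: [0.4928, 0.4102, 0.0851]
tcp_rot: [-3.14, 0.03, -0.004]
force: [-1.3, -0.2, 8.3]
gripper_width: 0.039
grip_force: 59.5
```

Emit:
step_arm:
  rows:
    - [[0,0,0],[0,0,0],0]
    - [[0,0,0],[0,0,0],0]
    - [[0,0,0],[0,0,0],0]

```text
time_s: 17.85
position: [0.4928, 0.4101, 0.085]
tcp_rot: [-3.14, 0.03, -0.004]
force: [-0.9, -0.4, 9.3]
gripper_width: 0.0386
grip_force: 59.6
```

Converted, 6 cm / 80 = 0.075, 4 cm / 80 = 0.05.

Emit:
step_arm:
  rows:
    - [[0,0,0.005],[0,0,0],0]
    - [[0,0,0.015],[0,0,0],0]
    - [[0,0,0.0313],[0,0,0],0]
    - [[0,0,0.05],[0,0,0],0]
    - [[0,0,0.075],[0,0,0],0]

```text
time_s: 18.27
position: [0.4914, 0.4092, 0.1438]
tcp_rot: [3.141, -0.03, -0.002]
force: [0.4, 0.3, -2.9]
gripper_width: 0.0386
grip_force: 60.7
```

Converted, 4 cm / 80 = 0.05, 3.5 cm / 80 = 0.0438.

Emit:
step_arm:
  rows:
    - [[0,0,0.025],[0,0,0],0]
    - [[0,0,0.0438],[0,0,0],0]
    - [[0,0,0.05],[0,0,0],0]
    - [[0,0,0.05],[0,0,0],0]

```text
time_s: 18.6
position: [0.4925, 0.41, 0.1851]
tcp_rot: [-3.14, 0.03, -0.004]
force: [-0.7, 0.5, -2.6]
gripper_width: 0.0389
grip_force: 60.8
```

```bash
python3 - <<'E'
from bench import arm
import cv2
a=cv2.resize(arm.camera("scene")["img"][145:315,170:410,::-1],None,fx=3.3,fy=3.3,interpolation=cv2.INTER_CUBIC)
cv2.imwrite("pics/g3.png",a)
E
```

```text
(no output)
```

View pics/g3.png

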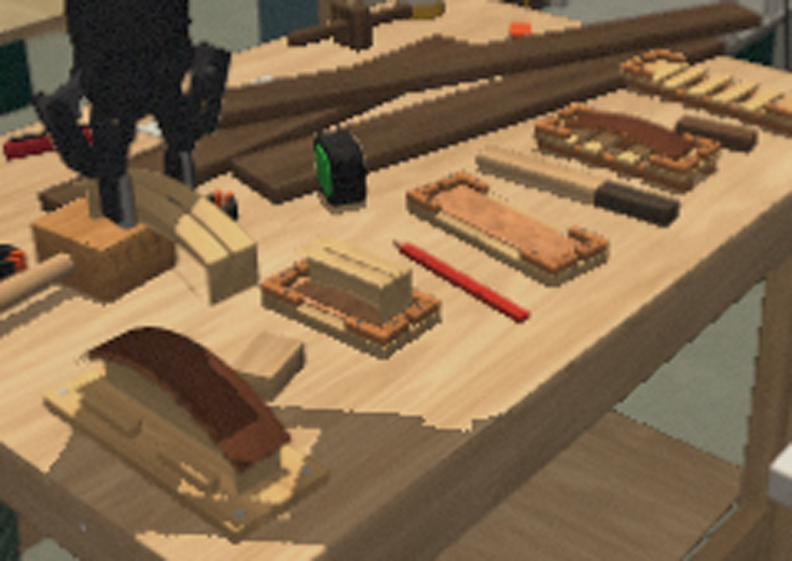

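Image: middle form held level (190,230), long blank remains on the lower form. Carrying to the long tray.

Converted, -17.5 cm / 80 = -0.2188, -13.5 cm / 80 = -0.1688, -6.4 degrees / 90 = -0.0711.

Emit:
step_arm:
  rows:
    - [[0.0013,-0.025,0],[0,0,-0.0111],0]
    - [[0.0038,-0.0688,0],[0,0,-0.0278],0]
    - [[0.0063,-0.1188,0],[0,0,-0.0444],0]
    - [[0.0088,-0.1688,0],[0,0,-0.0611],0]
    - [[0.0113,-0.2188,0],[0,0,-0.0711],0]

```text
time_s: 19.07
position: [0.4999, 0.2328, 0.182]
tcp_rot: [3.134, -0.206, -0.003]
force: [1.4, 1.3, -2.5]
gripper_width: 0.039
grip_force: 61.0
```

Converted, -19 cm / 80 = -0.2375, -16 cm / 80 = -0.2.

Emit:
step_arm:
  rows:
    - [[0.0025,-0.05,0],[0,0,0],0]
    - [[0.005,-0.1,0],[0,0,0],0]
    - [[0.0075,-0.15,0],[0,0,0],0]
    - [[0.01,-0.2,0],[0,0,0],0]
    - [[0.0125,-0.2375,0],[0,0,0],0]

```text
time_s: 19.48
position: [0.51, 0.0419, 0.1823]
tcp_rot: [3.134, -0.206, -0.003]
force: [-0.0, 0.6, -1.9]
gripper_width: 0.0385
grip_force: 61.1
```

Converted, -3.3 cm / 80 = -0.0413, -2 cm / 80 = -0.025.

Emit:
step_arm:
  rows:
    - [[0.0025,-0.025,0],[0,0,0],0]
    - [[0.0025,-0.0413,0],[0,0,0],0]
    - [[0.0025,-0.0413,0],[0,0,0],0]
    - [[0.0025,-0.0413,0],[0,0,0],0]

```text
time_s: 19.82
position: [0.5124, 0.0113, 0.1824]
tcp_rot: [-3.135, 0.208, 0.003]
force: [-0.4, -0.1, -3.5]
gripper_width: 0.0388
grip_force: 61.1
```

Yaw is -0.131 as wanted. Lower to about 0.047, then fine steps.

Converted, -12.8 cm / 80 = -0.16, -11.8 cm / 80 = -0.1475.

Emit:
step_arm:
  rows:
    - [[0,0,-0.0375],[0,0,0],0]
    - [[0,0,-0.0813],[0,0,0],0]
    - [[0,0,-0.1188],[0,0,0],0]
    - [[0,0,-0.1475],[0,0,0],0]
    - [[0,0,-0.16],[0,0,0],0]

```text
time_s: 20.23
position: [0.5111, 0.0128, 0.0523]
tcp_rot: [-3.135, 0.204, 0.007]
force: [-1.1, 0.4, -2.0]
gripper_width: 0.0388
grip_force: 60.9
```

Converted, -0.7 cm / 80 = -0.0088, -0.5 cm / 80 = -0.0063.

Emit:
step_arm:
  rows:
    - [[0,0,-0.0038],[0,0,0],0]
    - [[0,0,-0.0063],[0,0,0],0]
    - [[0,0,-0.0088],[0,0,0],0]
    - [[0,0,-0.0088],[0,0,0],0]
    - [[0,0,-0.0088],[0,0,0],0]

```text
time_s: 20.65
position: [0.5136, 0.0117, 0.0492]
tcp_rot: [3.135, -0.205, 0.003]
force: [-0.0, -0.5, -2.0]
gripper_width: 0.0388
grip_force: 61.0
```

Converted, -0.3 cm / 80 = -0.0038, -0.2 cm / 80 = -0.0025.

Emit:
step_arm:
  rows:
    - [[0,0,-0.0013],[0,0,0],0]
    - [[0,0,-0.0025],[0,0,0],0]
    - [[0,0,-0.0038],[0,0,0],0]
    - [[0,0,-0.0038],[0,0,0],0]

```text
time_s: 20.98
position: [0.5129, 0.0116, 0.0452]
tcp_rot: [-3.135, 0.205, 0.0]
force: [0.0, -0.2, -2.7]
gripper_width: 0.0388
grip_force: 61.0
```

Converted, -0.25 cm / 80 = -0.0031, -0.2 cm / 80 = -0.0025.

Emit:
step_arm:
  rows:
    - [[0,0,-0.0013],[0,0,0],0]
    - [[0,0,-0.0025],[0,0,0],0]
    - [[0,0,-0.0031],[0,0,0],0]
    - [[0,0,-0.0031],[0,0,0],0]

```text
time_s: 21.32
position: [0.513, 0.0116, 0.0428]
tcp_rot: [3.135, -0.205, 0.0]
force: [-0.5, 0.8, -0.3]
gripper_width: 0.0387
grip_force: 61.5
```

Converted, -0.1 cm / 80 = -0.0013.

Emit:
step_arm:
  rows:
    - [[0,0,-0.0013],[0,0,0],0]
    - [[0,0,-0.0013],[0,0,0],0]
    - [[0,0,-0.0013],[0,0,0],0]

```text
time_s: 21.57
position: [0.513, 0.0117, 0.0425]
tcp_rot: [3.135, -0.205, 0.001]
force: [-4.6, 0.6, 18.5]
gripper_width: 0.0388
grip_force: 63.5
```

Converted, 0.1 cm / 80 = 0.0013.

Emit:
step_arm:
  rows:
    - [[0,0,0.0013],[0,0,0],0]
    - [[0,0,0.0013],[0,0,0],0.5]
    - [[0,0,0.0013],[0,0,0],0.65]
    - [[0,0,0.0013],[0,0,0],0.8]
    - [[0,0,0.0013],[0,0,0],1]

```text
time_s: 21.98
position: [0.513, 0.0116, 0.0427]
tcp_rot: [-3.135, 0.205, 0.0]
force: [0.7, -0.6, -0.4]
gripper_width: 0.0774
grip_force: 0.0
```

Converted, 9 cm / 80 = 0.1125, 5.5 cm / 80 = 0.0688.

Emit:
step_arm:
  rows:
    - [[0,0,0],[0,0,0],1]
    - [[0,0,0],[0,0,0],1]
    - [[0,0,0.025],[0,0,0],1]
    - [[0,0,0.0688],[0,0,0],1]
    - [[0,0,0.1125],[0,0,0],1]

```text
time_s: 22.4
position: [0.512, 0.0117, 0.1331]
tcp_rot: [-3.135, 0.205, 0.004]
force: [0.0, 0.3, -0.3]
gripper_width: 0.0849
grip_force: 0.0
```

Converted, 14 cm / 80 = 0.175, 10 cm / 80 = 0.125, 6.4 degrees / 90 = 0.0711.

Emit:
step_arm:
  rows:
    - [[0,0,0.0375],[0,0,0],1]
    - [[-0.0013,0.025,0.0625],[0,0,0.0222],1]
    - [[-0.0038,0.075,0.0625],[0,0,0.0444],1]
    - [[-0.0063,0.125,0.0625],[0,0,0.0711],1]
    - [[-0.0088,0.175,0.0625],[0,0,0.0711],1]

```text
time_s: 22.82
position: [0.5059, 0.153, 0.1834]
tcp_rot: [-3.141, 0.028, -0.002]
force: [2.0, 0.5, -0.5]
gripper_width: 0.0852
grip_force: 0.0
```

Emit:
step_arm:
  rows:
    - [[-0.0025,0.05,0],[0,0,0],1]
    - [[-0.005,0.1,0],[0,0,0],1]
    - [[-0.0075,0.15,0],[0,0,0],1]
    - [[-0.01,0.2,0],[0,0,0],1]
    - [[-0.0125,0.25,0],[0,0,0],1]

```text
time_s: 23.23
position: [0.4953, 0.3536, 0.1827]
tcp_rot: [3.141, -0.03, -0.0]
force: [1.7, -0.1, 0.5]
gripper_width: 0.0854
grip_force: 0.0
```

Converted, 5.9 cm / 80 = 0.0738, 3 cm / 80 = 0.0375.

Emit:
step_arm:
  rows:
    - [[-0.0025,0.0375,0],[0,0,0],1]
    - [[-0.005,0.0738,0],[0,0,0],1]
    - [[-0.005,0.0738,0],[0,0,0],1]
    - [[-0.005,0.0738,0],[0,0,0],1]

```text
time_s: 23.57
position: [0.4914, 0.4119, 0.1823]
tcp_rot: [3.141, -0.027, -0.0]
force: [-0.1, -0.1, 0.1]
gripper_width: 0.0857
grip_force: 0.0
```

Converted, -12.2 cm / 80 = -0.1525, -11.5 cm / 80 = -0.1438.

Emit:
step_arm:
  rows:
    - [[0,-0.0013,-0.0375],[0,0,0],1]
    - [[0,-0.0013,-0.0813],[0,0,0],1]
    - [[0,-0.0013,-0.1188],[0,0,0],1]
    - [[0,-0.0013,-0.1438],[0,0,0],1]
    - [[0,-0.0013,-0.1525],[0,0,0],1]

```text
time_s: 23.98
position: [0.4906, 0.4074, 0.0576]
tcp_rot: [3.138, -0.032, -0.006]
force: [-1.2, -0.8, -0.8]
gripper_width: 0.0859
grip_force: 0.0
```

Emit:
step_arm:
  rows:
    - [[0,0,0],[0,0,0],0.65]
    - [[0,0,0],[0,0,0],0.6]
    - [[0,0,0],[0,0,0],0.5]
    - [[0,0,0],[0,0,0],0.4]
    - [[0,0,0],[0,0,0],0.2]

```text
time_s: 24.4
position: [0.4929, 0.41, 0.0629]
tcp_rot: [-3.14, 0.03, -0.004]
force: [-0.9, -3.7, 8.7]
gripper_width: 0.0443
grip_force: 61.1
```

Emit:
step_arm:
  rows:
    - [[0,0,0],[0,0,0],0]
    - [[0,0,0],[0,0,0],0]
    - [[0,0,0],[0,0,0],0]

```text
time_s: 24.65
position: [0.4929, 0.41, 0.0629]
tcp_rot: [-3.14, 0.03, -0.004]
force: [-0.3, -2.5, 8.3]
gripper_width: 0.0445
grip_force: 61.1
```

Converted, 6 cm / 80 = 0.075, 2.5 cm / 80 = 0.0313.

Emit:
step_arm:
  rows:
    - [[0,0,0.005],[0,0,0],0]
    - [[0,0,0.015],[0,0,0],0]
    - [[0,0,0.0313],[0,0,0],0]
    - [[0,0,0.05],[0,0,0],0]
    - [[0,0,0.075],[0,0,0],0]

```text
time_s: 25.07
position: [0.4916, 0.4095, 0.1217]
tcp_rot: [3.141, -0.03, -0.001]
force: [0.2, -1.2, -1.1]
gripper_width: 0.0442
grip_force: 61.6
```

Converted, 6 cm / 80 = 0.075, 5 cm / 80 = 0.0625.

Emit:
step_arm:
  rows:
    - [[0,0,0.0313],[0,0,0],0]
    - [[0,0,0.0625],[0,0,0],0]
    - [[0,0,0.075],[0,0,0],0]
    - [[0,0,0.075],[0,0,0],0]

```text
time_s: 25.4
position: [0.4931, 0.4105, 0.1841]
tcp_rot: [-3.138, 0.03, -0.007]
force: [1.2, -0.7, -0.5]
gripper_width: 0.0448
grip_force: 61.6
```

```bash
python3 - <<'E'
from bench import arm
import cv2
a=cv2.resize(arm.camera("scene")["img"][145:315,170:410,::-1],None,fx=3.3,fy=3.3,interpolation=cv2.INTER_CUBIC)
cv2.imwrite("pics/g4.png",a)
E
```

```text
(no output)
```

View pics/g4.png

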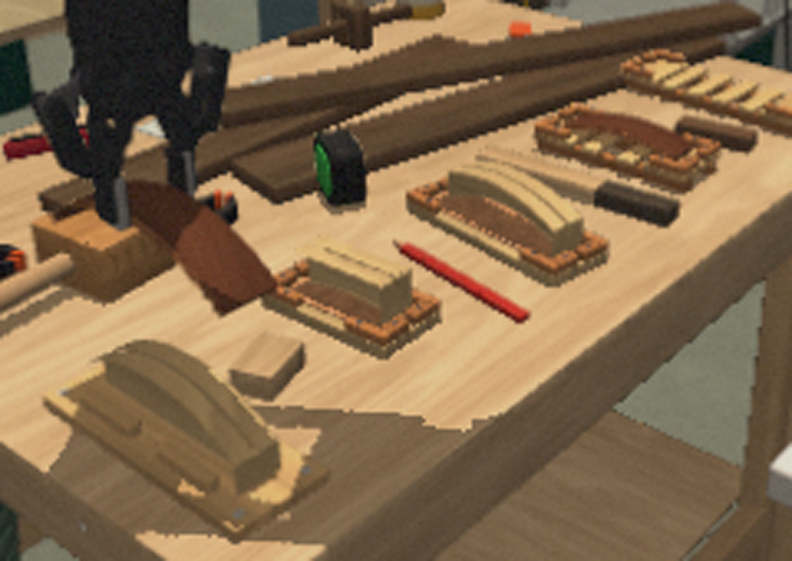

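Image: long blank held level (190,240); middle form sits in the long tray (515,210). Carrying to the long rack.

Converted, -17 cm / 80 = -0.2125, -13 cm / 80 = -0.1625.

Emit:
step_arm:
  rows:
    - [[0.0013,-0.025,0],[0,0,0],0]
    - [[0.0025,-0.0625,0],[0,0,0],0]
    - [[0.0038,-0.1125,0],[0,0,0],0]
    - [[0.0063,-0.1625,0],[0,0,0],0]
    - [[0.0088,-0.2125,0],[0,0,0],0]

```text
time_s: 25.87
position: [0.4977, 0.2379, 0.1792]
tcp_rot: [3.141, -0.029, -0.004]
force: [1.1, 0.4, -0.5]
gripper_width: 0.0441
grip_force: 61.6
```

Converted, -20 cm / 80 = -0.25, -16 cm / 80 = -0.2.

Emit:
step_arm:
  rows:
    - [[0.0013,-0.05,0],[0,0,0],0]
    - [[0.0038,-0.1,0],[0,0,0],0]
    - [[0.005,-0.15,0],[0,0,0],0]
    - [[0.0075,-0.2,0],[0,0,0],0]
    - [[0.0088,-0.25,0],[0,0,0],0]

```text
time_s: 26.28
position: [0.5049, 0.0378, 0.1794]
tcp_rot: [-3.141, 0.03, 0.003]
force: [1.1, -0.3, -1.7]
gripper_width: 0.0438
grip_force: 61.6
```

Converted, -20 cm / 80 = -0.25, -16 cm / 80 = -0.2.

Emit:
step_arm:
  rows:
    - [[0.0013,-0.05,0],[0,0,0],0]
    - [[0.0038,-0.1,0],[0,0,0],0]
    - [[0.005,-0.15,0],[0,0,0],0]
    - [[0.0075,-0.2,0],[0,0,0],0]
    - [[0.0088,-0.25,0],[0,0,0],0]

```text
time_s: 26.7
position: [0.5119, -0.1621, 0.1794]
tcp_rot: [-3.141, 0.03, 0.003]
force: [1.2, 0.0, -1.1]
gripper_width: 0.0444
grip_force: 61.6
```

Converted, -18.5 cm / 80 = -0.2313, -15.5 cm / 80 = -0.1938.

Emit:
step_arm:
  rows:
    - [[0.0013,-0.05,0],[0,0,0],0]
    - [[0.0038,-0.1,0],[0,0,0],0]
    - [[0.005,-0.15,0],[0,0,0],0]
    - [[0.0075,-0.1938,0],[0,0,0],0]
    - [[0.0088,-0.2313,0],[0,0,0],0]

```text
time_s: 27.12
position: [0.519, -0.3476, 0.179]
tcp_rot: [-3.14, 0.032, 0.003]
force: [0.8, 0.4, -1.0]
gripper_width: 0.0441
grip_force: 61.6
```

Converted, -7.5 cm / 80 = -0.0938, -6 cm / 80 = -0.075.

Emit:
step_arm:
  rows:
    - [[0.0013,-0.0313,0],[0,0,0],0]
    - [[0.0025,-0.0563,0],[0,0,0],0]
    - [[0.0038,-0.075,0],[0,0,0],0]
    - [[0.0038,-0.0938,0],[0,0,0],0]
    - [[0.0038,-0.0938,0],[0,0,0],0]

```text
time_s: 27.53
position: [0.5222, -0.4225, 0.1787]
tcp_rot: [-3.141, 0.033, 0.002]
force: [-0.6, 1.0, -1.1]
gripper_width: 0.0438
grip_force: 61.6
```

Emit:
step_arm:
  rows:
    - [[0,0,0],[0,0,0],0]

```text
time_s: 27.62
position: [0.5222, -0.4203, 0.1789]
tcp_rot: [-3.14, 0.031, 0.003]
force: [-0.4, 0.3, -0.6]
gripper_width: 0.0441
grip_force: 61.6
```

Converted, -11.7 cm / 80 = -0.1463, -11 cm / 80 = -0.1375.

Emit:
step_arm:
  rows:
    - [[0.0013,0,-0.0375],[0,0,0],0]
    - [[0.0013,0,-0.0813],[0,0,0],0]
    - [[0.0013,0,-0.1188],[0,0,0],0]
    - [[0.0013,0,-0.1375],[0,0,0],0]
    - [[0.0013,0,-0.1463],[0,0,0],0]

```text
time_s: 28.03
position: [0.5225, -0.4179, 0.0603]
tcp_rot: [-3.138, 0.029, 0.006]
force: [-0.4, 0.3, -0.7]
gripper_width: 0.044
grip_force: 61.6
```

Converted, -0.6 cm / 80 = -0.0075, -0.5 cm / 80 = -0.0063.

Emit:
step_arm:
  rows:
    - [[0,0,-0.0025],[0,0,0],0]
    - [[0,0,-0.005],[0,0,0],0]
    - [[0,0,-0.0063],[0,0,0],0]
    - [[0,0,-0.0075],[0,0,0],0]
    - [[0,0,-0.0075],[0,0,0],0]

```text
time_s: 28.45
position: [0.5243, -0.4206, 0.0586]
tcp_rot: [3.141, -0.03, 0.002]
force: [0.6, 0.4, -1.3]
gripper_width: 0.0442
grip_force: 61.6
```

Emit:
step_arm:
  rows:
    - [[0,0,-0.0013],[0,0,0],0]
    - [[0,0,-0.0025],[0,0,0],0]
    - [[0,0,-0.0038],[0,0,0],0]
    - [[0,0,-0.0038],[0,0,0],0]
    - [[0,0,-0.0038],[0,0,0],0]

```text
time_s: 28.87
position: [0.5239, -0.4204, 0.0547]
tcp_rot: [-3.141, 0.03, 0.0]
force: [-0.3, 0.4, -0.7]
gripper_width: 0.0443
grip_force: 61.6
```

Converted, -0.3 cm / 80 = -0.0038, -0.2 cm / 80 = -0.0025.

Emit:
step_arm:
  rows:
    - [[0,0,-0.0013],[0,0,0],0]
    - [[0,0,-0.0025],[0,0,0],0]
    - [[0,0,-0.0038],[0,0,0],0]
    - [[0,0,-0.0038],[0,0,0],0]
    - [[0,0,-0.0038],[0,0,0],0]

```text
time_s: 29.28
position: [0.5239, -0.4203, 0.0517]
tcp_rot: [-3.141, 0.03, 0.0]
force: [-0.7, 0.5, -1.5]
gripper_width: 0.0442
grip_force: 61.6
```

Converted, -0.1 cm / 80 = -0.0013.

Emit:
step_arm:
  rows:
    - [[0,0,-0.0013],[0,0,0],0]
    - [[0,0,-0.0013],[0,0,0],0]
    - [[0,0,-0.0013],[0,0,0],0]

```text
time_s: 29.53
position: [0.5241, -0.4205, 0.0511]
tcp_rot: [3.141, -0.03, 0.0]
force: [-0.6, 0.8, 4.6]
gripper_width: 0.0442
grip_force: 62.1
```

Contact. Release, rise and move clear.

Emit:
step_arm:
  rows:
    - [[0,0,0],[0,0,0],0.55]
    - [[0,0,0],[0,0,0],0.65]
    - [[0,0,0],[0,0,0],0.8]
    - [[0,0,0],[0,0,0],1]
    - [[0,0,0],[0,0,0],1]

```text
time_s: 29.95
position: [0.524, -0.4204, 0.0507]
tcp_rot: [-3.141, 0.03, 0.0]
force: [-0.1, -0.2, 0.7]
gripper_width: 0.0851
grip_force: 0.0
```

Emit:
step_arm:
  rows:
    - [[0,0,0],[0,0,0],1]
    - [[0,0,0.0125],[0,0,0],1]
    - [[0,0,0.0438],[0,0,0],1]
    - [[0,0,0.0875],[0,0,0],1]
    - [[0,0,0.1375],[0,0,0],1]

```text
time_s: 30.37
position: [0.5232, -0.4197, 0.1614]
tcp_rot: [-3.14, 0.03, 0.003]
force: [0.4, -0.4, 0.0]
gripper_width: 0.0855
grip_force: 0.0
```

Converted, -11 cm / 80 = -0.1375, -9 cm / 80 = -0.1125.

Emit:
step_arm:
  rows:
    - [[0,0,0.0375],[0,0,0],1]
    - [[-0.025,-0.0375,0.075],[0,0,0],1]
    - [[-0.0625,-0.0625,0.075],[0,0,0],1]
    - [[-0.1,-0.0875,0.075],[0,0,0],1]
    - [[-0.1375,-0.1125,0.075],[0,0,0],1]

```text
time_s: 30.78
position: [0.4129, -0.5113, 0.2225]
tcp_rot: [3.14, -0.029, 0.002]
force: [0.6, -0.8, -0.9]
gripper_width: 0.0853
grip_force: 0.0
```

Converted, -15 cm / 80 = -0.1875, -12 cm / 80 = -0.15.

Emit:
step_arm:
  rows:
    - [[-0.0375,-0.025,0],[0,0,0],1]
    - [[-0.075,-0.05,0],[0,0,0],1]
    - [[-0.1125,-0.075,0],[0,0,0],1]
    - [[-0.15,-0.1,0],[0,0,0],1]
    - [[-0.1875,-0.1125,0],[0,0,0],1]

```text
time_s: 31.2
position: [0.2622, -0.6022, 0.2216]
tcp_rot: [3.14, -0.031, 0.0]
force: [0.8, -0.7, -0.3]
gripper_width: 0.0854
grip_force: 0.0
```

Emit:
step_arm:
  rows:
    - [[0,0,0],[0,0,0],1]
    - [[0,0,0],[0,0,0],1]
    - [[0,0,0],[0,0,0],1]

```text
time_s: 31.45
position: [0.2642, -0.6002, 0.2213]
tcp_rot: [3.141, -0.031, 0.001]
force: [-0.2, -0.5, -0.7]
gripper_width: 0.085
grip_force: 0.0
```

```bash
python3 - <<'E'
from bench import arm
import cv2,numpy as np
b=arm.camera("top")["img"][140:250,240:490,::-1]
cv2.imwrite("pics/p4.png",cv2.resize(b,None,fx=3.2,fy=3.2,interpolation=cv2.INTER_CUBIC))
E
```

```text
(no output)
```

View pics/p4.png

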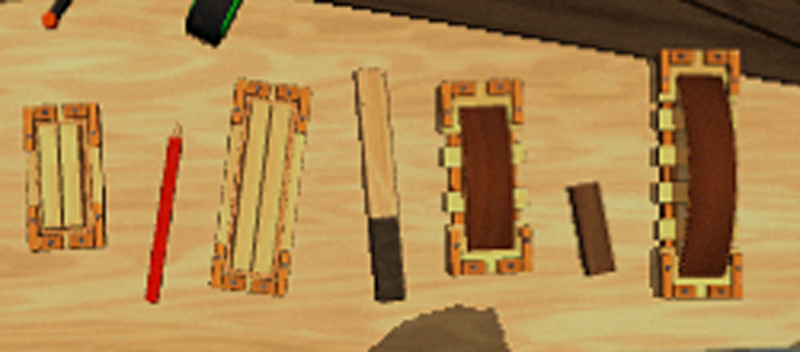

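All four parts lie centred inside their stops: (65,176), (262,187), (487,178) and (708,176). Handing in.

```bash
python3 -c "
from bench import arm
print(arm.hand_in())"
```

```text
the job is handed in; nothing more can be done
None
```

I took the stack apart from the top down and handed the job in after about 31 s of robot time: the last picture shows all four parts centred inside their stops, the lower form was left in place, and `hand_in` returned no verdict.

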